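Put the flat camera batteries on charge

ROBOT

A 7-joint arm with a two-finger parallel gripper is mounted at the origin on the work surface. World frame = base frame: x ahead of the robot, y to its left, z up, the work surface at z = 0. Lengths are in m, angles in rad, forces in N, time in s.
With the tool pointing down it reaches from about 0.4 to 0.85 m from the base axis. Payload 10.4 kg.
Tool frame: the origin (TCP) lies at the very end of the fingers, on their centre line; the grasp point (between the pads) lies 19 mm behind it; x points along the fingers, y is the direction in which the jaws open and shut, and the axes are right-handed (so a half turn about x gives the same grasp; the last joint's range is limited). The gripper opens to 85 mm and grips with 20 to 120 N. Pads are 22 mm wide; open, the fingers measure 114 mm over their backs; the gripper's body (76 mm by 85 mm) begins 54 mm behind the grasp point. The pads swing forward as they close: fully open they stand 13 mm farther back than shut.
Start: joints at [-0.023, 0.332, -0.065, 1.46, 0.022, 1.35, -0.088], TCP at [0.625, 0, 0.231] pointing down, gripper open.
Joint ranges: [-2.6, 2.6], [-0.5, 2.12], [-1.47, 1.34], [0.16, 2.42], [-1.27, 4.41], [0.06, 2.06], [-2.6, 2.6]. Speed limits (rad/s): [2.22, 2.22, 2.79, 2.79, 3.14, 3.14, 3.14].

INTERFACE

Orientations are given as a unit quaternion [x, y, z, w].
In Python, from workcell import monitor, camera, ticket, regions_of gives the robot as it stands.
- The arm moves only by the tool step_arm, never from a script. Its argument "increments" is a list of rows, each a list of 5 numbers: the finger opening in m, from 0 to 0.0854, then the shift along the world's x, y, z in m, then the turn about the world's z in rad. A call has 1 to 12 rows; each row shifts and turns the commanded pose from where the row before left it; what a row does not reach is not made up. A row lasts 1/12 s, in which the tool goes at most 41.7 mm and 7.16 degrees, less where a joint would pass 70% of its speed; a pose out of reach is approached as far as the arm can. A call with a gripper value outside its range is refused whole. The fingers move at their own pace and stop on an object; "force" is the grip in N (left out, the last holds). Time passes only in rows, so rows that do not move let the fingers close. It gives the time, the measured TCP pose, the force and the opening at its end, in the units of the state.
- monitor.get_obs(): the state, without advancing time (a new reading comes with each control period).
- camera(name): name is "scene" or "side" or "wrist"; returns a dict with "color" (480x640x3 uint8, red, green, blue), "range_z" (480x640 float32, m along the optical axis (not along the pixel's ray), 0 where there is no reading), "fx", "fy", "cx", "cy" (pixels), "cam_to_world" (4x4, takes a point from camera to world coordinates). Camera axes: x right, y up, looking along -z (the intrinsics and any distortion apply to the point x, -y, -z); pixel columns grow to the right and rows downward; lengths in m; the calibration is good to about 2 mm. The wrist camera is an equidistant fisheye: a pixel r from the principal point sees the ray r / f radians off the axis. A picture is of the moment at which its call begins.
- ticket.hand_in(): hands the job in, once; it reports no verdict.
Trained networks look in a picture, given as the dict that the camera call returned (one of the last four; its "shot" number tells which), for a name from the list of things; names that differ only in an ending like _2 or _b are one class to them, and where a whole thing is asked for, a point or a joint stands for the part that bears it (a point fixed in the world has none). Each returns a list of dicts, best first, with "p" (0 to 1); they miss things now and then, are a little off and sometimes report something else, mostly with a low value. They report only what shows in the picture. A call takes as long as a camera call.
- regions_of(picture, query): "region" (480x640 bool, what is visible of it) and "centre" ([row, column] in pixels, amid what is visible of it).
The state is a dict: "clock": time; "joint_pos": joint angles; "joint_velocities": joint speeds; "tau": joint torques, N m; "position": TCP position; "ee_rot": TCP orientation; "ft_force": force on the tool from outside, world axes, zero at the start; "torque": the same for the moment, N m; "grip_width": opening from 0.0 (shut) to 1.0 (fully open).
Only numpy, scipy, OpenCV 4.12 (cv2) and the standard library are available. Lean on these libraries where they do the work, as an engineer would, in place of code of your own. Each camera call takes 0.05 s, during which the arm holds its last target. There are 200 camera calls.

TASK

Put the three camera battery packs with coloured caps on charge: stand each one in the charging dock of its own colour and push it straight down past the sprung balls until it clicks and sits fully home. The two all-black packs are already charged: leave them standing where they are.

Things in the scene. Friction and masses are not known exactly. Their poses are not given: they have to be found in the camera images.
- pack_orange: battery pack, orange cap (top 14 mm), black below, upright: 40 (x) x 24 (y) x 70 mm high, 80 g. Origin: centre of underside, z up. Grip across y, 54 mm or more above the underside to clear the dock. Its +x and -x ends have a 3 mm deep notch 9 to 21 mm up. Half a turn about z changes nothing. Let go loose in a dock it stops on the balls (and may lean), underside about 27 mm above the dock's origin.
- pack_green: battery pack, green cap (top 14 mm), black below, upright: 40 (x) x 24 (y) x 70 mm high, 80 g. Origin: centre of underside, z up. Grip across y, 54 mm or more above the underside to clear the dock. Its +x and -x ends have a 3 mm deep notch 9 to 21 mm up. Half a turn about z changes nothing. Let go loose in a dock it stops on the balls (and may lean), underside about 27 mm above the dock's origin.
- pack_blue: battery pack, blue cap (top 14 mm), black below, upright: 40 (x) x 24 (y) x 70 mm high, 80 g. Origin: centre of underside, z up. Grip across y, 54 mm or more above the underside to clear the dock. Its +x and -x ends have a 3 mm deep notch 9 to 21 mm up. Half a turn about z changes nothing. Let go loose in a dock it stops on the balls (and may lean), underside about 27 mm above the dock's origin.
- dock_orange: fixed dock, orange walls, white base 84 (x) x 48 (y) mm, 38 mm high. Origin: centre of underside. Open pocket 44 (x) x 28 (y) takes a pack, x along x, either way round; floor at z 8 mm, walls to 32, then 45-degree flared lips to 38. A sprung ball (radius 7) stands 4 mm out of each x end at z 23; a push of about 10 N passes them; they snap into the notches once the pack is on the floor.
- dock_green: fixed dock, green walls, white base 84 (x) x 48 (y) mm, 38 mm high. Origin: centre of underside. Open pocket 44 (x) x 28 (y) takes a pack, x along x, either way round; floor at z 8 mm, walls to 32, then 45-degree flared lips to 38. A sprung ball (radius 7) stands 4 mm out of each x end at z 23; a push of about 10 N passes them; they snap into the notches once the pack is on the floor.
- dock_blue: fixed dock, blue walls, white base 84 (x) x 48 (y) mm, 38 mm high. Origin: centre of underside. Open pocket 44 (x) x 28 (y) takes a pack, x along x, either way round; floor at z 8 mm, walls to 32, then 45-degree flared lips to 38. A sprung ball (radius 7) stands 4 mm out of each x end at z 23; a push of about 10 N passes them; they snap into the notches once the pack is on the floor.
- pack_black1: already charged battery pack, all black with no coloured cap, otherwise the same as the coloured ones (40 x 24 x 70 mm, standing upright, origin at the centre of its underside); stays where it is
- pack_black2: already charged battery pack, all black with no coloured cap, otherwise the same as the coloured ones (40 x 24 x 70 mm, standing upright, origin at the centre of its underside); stays where it is

How it is judged:
At the end, for the whole second after the job is handed in: Each coloured pack stands in its own colour's dock, upright (0.12 rad), aligned (0.2 rad), centred (5 mm), underside on the pocket floor (at most 3.5 mm above it); both black packs stand upright (0.2 rad) within 25 mm of their start; all at rest (horizontal distance between pack_orange and dock_orange below 0.005 m and z of pack_orange in the frame of dock_orange between 0.004 and 0.0115 m and angle between each of pack_orange, pack_green, pack_blue's own z axis and vertical below 0.12 rad and angle between the x axis of pack_orange and the x axis of dock_orange, either way round below 0.2 rad and linear speed of each of pack_orange, pack_green, pack_blue, pack_black1, pack_black2 below 0.02 m/s and horizontal distance between pack_green and dock_green below 0.005 m and z of pack_green in the frame of dock_green between 0.004 and 0.0115 m and angle between the x axis of pack_green and the x axis of dock_green, either way round below 0.2 rad and horizontal distance between pack_blue and dock_blue below 0.005 m and z of pack_blue in the frame of dock_blue between 0.004 and 0.0115 m and angle between the x axis of pack_blue and the x axis of dock_blue, either way round below 0.2 rad and distance of each of pack_black1, pack_black2 from where it was at the start of the episode below 0.025 m and angle between each of pack_black1, pack_black2's own z axis and vertical below 0.2 rad); the robot touches nothing.
It fails at once if all-black pack 1 was moved (more than 25 mm) or tipped over (distance of pack_black1 from where it was at the start of the episode above 0.025 m or angle between pack_black1's own z axis and vertical above 0.5 rad).
It fails at once if all-black pack 2 was moved (more than 25 mm) or tipped over (distance of pack_black2 from where it was at the start of the episode above 0.025 m or angle between pack_black2's own z axis and vertical above 0.5 rad).
It also fails if it takes over 96 s, if anything falls off the work surface, if the arm or the gripper's body presses on something with over 40 N, if the wrist force passes 120 N, or if a joint passes its speed limit or range.

## Working session

There is one attempt and no reset: what is moved stays moved. The work goes in short steps, Python scripts to look and compute and a tool call to move; the robot and the scene stay as the last step left them, time stands still between calls to the robot, and variables do not carry over. Pictures are saved under pics/ and viewed, about 12 in all and at most 16, crops included, and the job is handed in when it is done.

Besides the shell and the picture viewer there is one more tool, called after "Call:" as name(argument=value, ...), one argument or row to a line, values as JSON. step_arm: Moves the arm, as the interface text tells. Its arguments: {"type":"object","properties":{"increments":{"type":"array"},"force":{"type":"number"}},"required":["increments"]}

```bash
ls; mkdir -p pics
cat > h.py <<'E'
import numpy as np, cv2
from workcell import monitor, camera, ticket, regions_of
def cloud(p):
    z=p["range_z"]; v,u=np.mgrid[0:480,0:640]
    X=(u-p["cx"])/p["fx"]*z; Y=-(v-p["cy"])/p["fy"]*z
    P=np.stack([X,Y,-z,np.ones_like(z)],-1)@np.array(p["cam_to_world"]).T
    P=P[...,:3].copy(); P[z<=0]=np.nan
    return P
def save(p,n): cv2.imwrite("pics/"+n,p["color"][...,::-1])
E
python3 - <<'E'
from h import *
for c in ("scene","side"):
    p=camera(c); save(p,c+".png"); P=cloud(p)
    print(c,p["fx"],np.round(p["cam_to_world"],3).tolist())
    for n in ["pack_orange","pack_green","pack_blue","dock_orange","dock_green","dock_blue","pack_black1"]:
        for r in regions_of(p,n)[:3]:
            q=P[r["region"]]; q=q[~np.isnan(q[:,0])]
            if len(q)==0: print(n,"none");continue
            t=q[q[:,2]>np.percentile(q[:,2],97)-.006]
            rc=cv2.minAreaRect((t[:,:2]*1000).astype(np.float32))
            print(n,round(r["p"],2),np.round(r["centre"]),len(q),"top",np.round(np.percentile(q[:,2],97),4),np.round(rc[0],1),np.round(rc[1],1),round(rc[2],1))
o=monitor.get_obs();print(o["position"],o["ee_rot"],o["clock"])
E
```

```text
pics
scene 527.3543278360947 [[-0.589, -0.695, 0.412, 0.874], [0.808, -0.517, 0.284, 0.229], [0.015, 0.5, 0.866, 0.701], [0.0, 0.0, 0.0, 1.0]]
pack_green 0.97 [211. 413.] 932 top 0.0718 [429.4  87.4] [41.9 24. ] 28.4
pack_blue 0.8 [186. 149.] 1183 top 0.0712 [ 637.7 -263.1] [41.5 25.4] 20.5
dock_orange 0.69 [279. 471.] 2040 top 0.0386 [471.4 217.5] [44.5 75.5] 82.1
dock_green 0.71 [390. 443.] 2497 top 0.0385 [633.7 257.6] [44.2 75.8] 81.3
dock_blue 0.9 [298. 328.] 2174 top 0.0382 [617.8  65.6] [43.2 75.3] 75.1
pack_black1 0.92 [161. 324.] 730 top 0.0719 [500.4 -38.1] [183.9  22.6] 29.3
pack_black1 0.73 [112. 227.] 468 top 0.3602 [657.5 -16.3] [14.4  1. ] 62.9
side 459.46826223927457 [[0.988, 0.081, -0.134, 0.44], [-0.156, 0.576, -0.802, -0.571], [0.013, 0.813, 0.582, 0.465], [0.0, 0.0, 0.0, 1.0]]
pack_orange 0.68 [281. 388.] 1522 top 0.0713 [620.6 -95.6] [26.  40.1] 87.7
pack_green 0.82 [222. 249.] 1128 top 0.071 [428.8  85. ] [40.3 26.5] 27.6
pack_blue 0.89 [381. 444.] 2208 top 0.0716 [ 637.  -265.3] [41.8 24.4] 23.0
dock_green 0.96 [180. 347.] 997 top 0.0381 [633.2 255.4] [46.3 73.9] 82.6
dock_blue 0.56 [236. 362.] 1516 top 0.038 [616.3  63.3] [44.8 74.4] 74.7
pack_black1 0.82 [398. 269.] 2411 top 0.0716 [ 437.9 -263. ] [26.  40.6] 56.0
pack_black1 0.58 [284. 262.] 1457 top 0.0712 [439.4 -76.5] [39.6 25.1] 31.3
[6.25023716e-01 3.75178189e-05 2.31373438e-01] [ 0.50002829  0.49997627 -0.49994786  0.50004758] 0.8
```

View pics/scene.png

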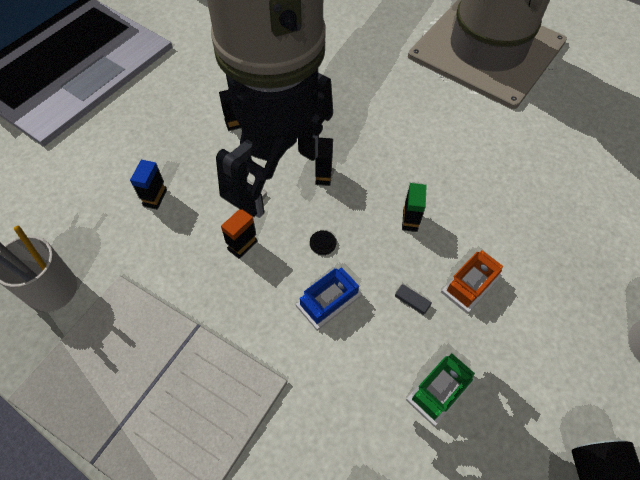

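View pics/side.png

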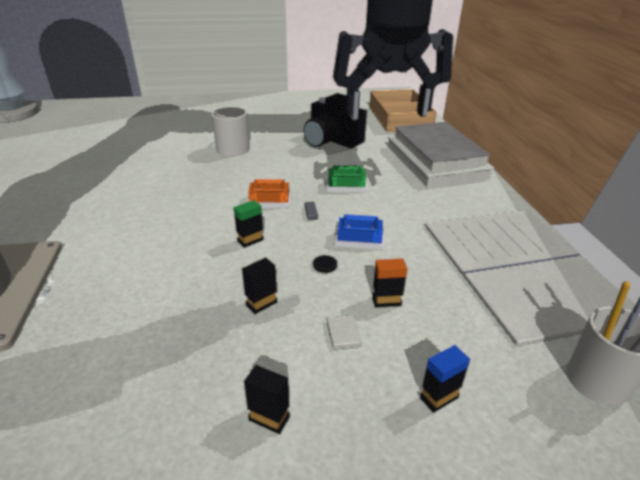

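The scene view shows the blue, orange and green packs at about (148,185), (239,232) and (414,207). The docks are blue (329,296), orange (475,278) and green (443,385). The side view shows the two black packs at (262,285) and (268,398). Next I'll refine positions and yaws from both views plus the wrist camera.

```bash
cat >> h.py <<'E'
def wcloud(p):
    z=p["range_z"]; v,u=np.mgrid[0:480,0:640].astype(float)
    a=(u-p["cx"])/p["fx"]; b=(v-p["cy"])/p["fy"]; th=np.hypot(a,b)+1e-9
    k=np.where(th<1.45,np.tan(np.minimum(th,1.45))/th,np.nan)
    P=np.stack([a*k*z,-b*k*z,-z,np.ones_like(z)],-1)@np.array(p["cam_to_world"]).T
    P=P[...,:3].copy(); P[z<=0]=np.nan
    return P
HUE={"orange":(3,20),"green":(45,80),"blue":(105,130)}
def found(p,zr,kind):
    """coloured tops: centre mm, long axis yaw deg"""
    P=wcloud(p) if kind=="wrist" else cloud(p)
    hsv=cv2.cvtColor(p["color"],cv2.COLOR_RGB2HSV)
    out={}
    for c,(a,b) in HUE.items():
        m=(hsv[...,0]>=a)&(hsv[...,0]<=b)&(hsv[...,1]>150)&(hsv[...,2]>50)&(P[...,2]>zr[0])&(P[...,2]<zr[1])&(P[...,0]>.35)&(P[...,0]<.8)&(abs(P[...,1])<.4)
        n,l,s,_=cv2.connectedComponentsWithStats(m.astype(np.uint8))
        if n<2: continue
        i=1+np.argmax(s[1:,4]); q=P[l==i]
        if len(q)<40: continue
        (cx,cy),(w,h),ang=cv2.minAreaRect((q[:,:2]*1000).astype(np.float32))
        if h>w: w,h,ang=h,w,ang+90
        out[c]=(round(cx,1),round(cy,1),round(w,1),round(h,1),round((ang+90)%180-90,1),round(float(np.median(q[:,2]))*1000,1),len(q))
    return out
E
python3 - <<'E'
from h import *
for c in ("scene","side","wrist"):
    p=camera(c)
    if c=="wrist": save(p,"w0.png"); print(np.round(p["cam_to_world"],3).tolist(),p["fx"])
    print(c,"packs",found(p,(.064,.078),c)); print(c,"docks",found(p,(.033,.043),c))
E
```

```text
scene packs {'orange': (621.1, -94.0, 40.5, 25.2, -4.1, 69.8, 471), 'green': (429.3, 86.8, 41.6, 23.1, 28.5, 70.1, 380), 'blue': (637.2, -262.7, 41.8, 25.5, 22.9, 69.6, 425)}
scene docks {'orange': (471.7, 217.2, 75.1, 43.9, -8.2, 36.3, 595), 'green': (634.3, 257.1, 74.8, 43.2, -8.8, 36.2, 652), 'blue': (614.5, 66.0, 68.9, 44.6, -14.8, 36.2, 632)}
side packs {'orange': (619.9, -96.8, 39.2, 24.6, -5.6, 70.3, 385), 'green': (428.6, 82.3, 36.8, 21.4, 26.7, 70.2, 214), 'blue': (636.0, -265.5, 40.1, 24.7, 21.9, 70.4, 742)}
side docks {'orange': (469.9, 214.9, 66.0, 45.2, -8.9, 36.3, 206), 'green': (634.3, 253.1, 59.9, 45.9, -10.1, 35.9, 150), 'blue': (615.9, 62.2, 71.1, 44.1, -15.5, 36.0, 300)}
[[1.0, -0.0, -0.001, 0.625], [0.0, 0.946, 0.324, 0.084], [0.001, -0.324, 0.946, 0.374], [0.0, 0.0, 0.0, 1.0]] 371.64829954431775
wrist packs {'orange': (620.6, -95.0, 38.9, 24.7, -3.5, 69.7, 992), 'green': (429.2, 85.6, 39.9, 24.4, 29.3, 69.7, 591)}
wrist docks {'orange': (467.9, 201.2, 60.7, 16.1, -10.7, 36.2, 422), 'blue': (616.8, 63.5, 62.7, 43.6, -14.5, 36.2, 1453)}
```

View pics/w0.png

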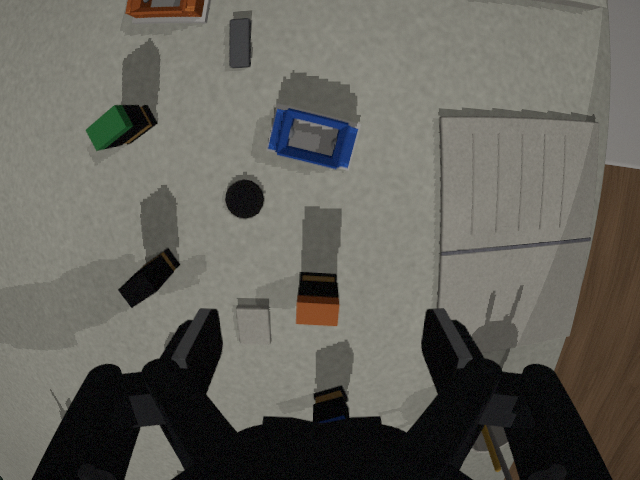

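Call:
step_arm(
  increments=[
    [0.0854,-0.0004,-0.008,-0.008,-0.12],
    [0.0854,-0.0004,-0.008,-0.008,-0.12],
    [0.0854,-0.0004,-0.008,-0.008,-0.12],
    [0.0854,-0.0004,-0.008,-0.008,-0.12],
    [0.0854,-0.0004,-0.008,-0.008,-0.12],
    [0.0854,-0.0004,-0.008,-0.008,-0.12],
    [0.0854,-0.0004,-0.008,-0.008,-0.12],
    [0.0854,-0.0004,-0.008,-0.008,-0.12],
    [0.0854,-0.0004,-0.008,-0.008,-0.12],
    [0.0854,-0.0004,-0.008,-0.008,-0.12],
    [0.0854,0,-0.008,-0.008,-0.12],
    [0.0854,0,-0.007,-0.008,-0.12],
  ],
  force=80,
)

```text
clock: 1.95
position: [0.621, -0.0956, 0.135]
ee_rot: [0.706, 0.044, -0.706, 0.044]
ft_force: [-1.0, 0.0, -0.4]
grip_width: 1.001
```

Call:
step_arm(
  increments=[
    [0.0854,0,0,0,-0.1],
    [0.0854,0,0,0,-0.1],
    [0.0854,0,0,0,0],
    [0.0854,0,0,0,0],
  ],
)

```text
clock: 2.28
position: [0.6211, -0.0948, 0.1354]
ee_rot: [0.707, -0.023, -0.707, -0.023]
ft_force: [-0.5, -0.8, -0.4]
grip_width: 1.0
```

```bash
cat >> h.py <<'E'
from scipy.spatial.transform import Rotation as R
def st():
    o=monitor.get_obs(); m=R.from_quat(o["ee_rot"]).as_matrix()
    print("t",round(o["clock"],2),"tcp",np.round(np.array(o["position"])*1000,1),"jaw",round(np.degrees(np.arctan2(m[1,1],m[0,1])),2),"down",np.round(m[:,0],3),"F",np.round(o["ft_force"],1),"grip",round(o["grip_width"],3),"q",np.round(o["joint_pos"],2))
E
python3 - <<'E'
from h import *
st(); p=camera("wrist"); print(found(p,(.064,.078),"wrist"),found(p,(.033,.043),"wrist")); save(p,"w1.png")
E
```

```text
t 2.28 tcp [621.1 -94.8 135.4] jaw -93.77 down [ 0. -0. -1.] F [-0.5 -0.8 -0.4] grip 1.0 q [-0.09  0.41  0.21  1.58 -0.09  1.16 -1.49]
{'orange': (620.6, -95.8, 40.4, 23.4, -3.4, 69.8, 2455), 'green': (428.9, 84.8, 39.7, 24.8, 28.7, 69.5, 433), 'blue': (636.9, -264.6, 40.9, 25.0, 22.0, 69.7, 1540)} {'orange': (470.9, 215.1, 60.6, 44.2, -7.5, 36.0, 495), 'blue': (615.5, 63.1, 63.0, 43.9, -15.1, 36.1, 1502)}
```

Call:
step_arm(
  increments=[
    [0.0854,0,-0.0005,-0.03,0],
    [0.0854,0,-0.0005,-0.03,0],
    [0.0854,0,0,-0.025,0],
    [0.0854,0,0,-0.0125,0],
    [0.0854,0,0,0,0],
    [0.01,0,0,0,0],
    [0.01,0,0,0,0],
    [0.01,0,0,0,0],
    [0.01,0,0,0,0],
    [0.01,0,0,0,0],
    [0.01,0,0,0,0],
    [0.01,0,0,0,0],
  ],
)

```text
clock: 3.33
position: [0.6219, -0.0961, 0.039]
ee_rot: [0.707, -0.024, -0.706, -0.024]
ft_force: [-0.1, -0.1, 6.0]
grip_width: 0.269
```

Call:
step_arm(
  increments=[
    [0.01,0,0,0,0],
    [0.01,0,0,0,0],
    [0.01,0,0,0.02,0],
    [0.01,0,0,0.03,0],
    [0.01,0,0,0.03,0],
    [0.01,0,0,0.03,0],
    [0.01,0,0,0,0],
    [0.01,0,0,0,0],
  ],
)

```text
clock: 4.0
position: [0.6221, -0.0961, 0.1499]
ee_rot: [0.708, -0.024, -0.705, -0.024]
ft_force: [-0.1, 1.0, -1.5]
grip_width: 0.274
```

Run:
```python
from h import *
st(); p=camera("wrist"); print(found(p,(.033,.043),"wrist"),found(p,(.15,.2),"wrist")); save(p,"w2.png")
p=camera("side"); print(found(p,(.15,.2),"side"))
```

```text
t 4.0 tcp [622.1 -96.1 149.9] jaw -93.96 down [ 0.004 -0.    -1.   ] F [-0.1  1.  -1.5] grip 0.274 q [-0.09  0.39  0.22  1.57 -0.09  1.19 -1.49]
{'orange': (471.4, 215.2, 60.9, 43.7, -8.0, 36.1, 483), 'blue': (615.4, 63.1, 62.8, 44.3, -13.6, 36.2, 1415)} {'orange': (621.0, -95.5, 41.7, 26.1, -4.3, 180.5, 6550)}
{'orange': (605.5, -95.9, 29.8, 13.7, 73.5, 178.0, 208)}
```

View pics/w2.png

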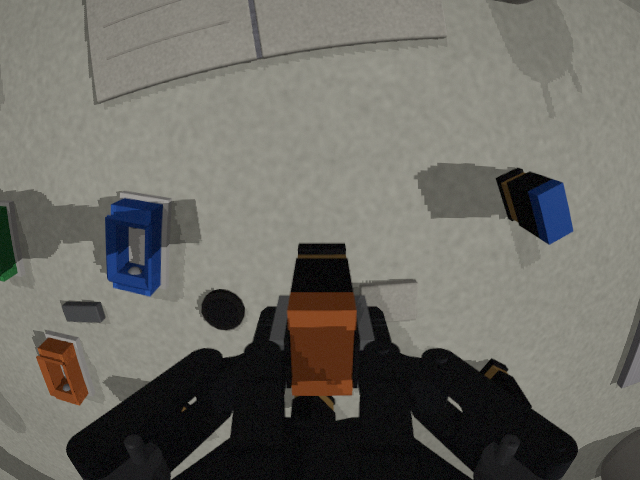

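Call:
step_arm(
  increments=[
    [0.01,-0.0125,0.026,0,-0.0065],
    [0.01,-0.0125,0.026,0,-0.0065],
    [0.01,-0.0125,0.026,0,-0.0065],
    [0.01,-0.0125,0.026,0,-0.0065],
    [0.01,-0.0125,0.026,0,-0.0065],
    [0.01,-0.0125,0.026,0,-0.0065],
    [0.01,-0.0125,0.026,0,-0.0065],
    [0.01,-0.0125,0.026,0,-0.0065],
    [0.01,-0.0125,0.026,0,-0.0065],
    [0.01,-0.0125,0.026,0,-0.0065],
    [0.01,-0.0125,0.026,0,-0.0055],
    [0.01,-0.0125,0.026,0,-0.005],
  ],
)

```text
clock: 5.1
position: [0.4694, 0.2168, 0.1464]
ee_rot: [-0.705, 0.052, 0.706, 0.051]
ft_force: [0.6, 0.6, -1.0]
grip_width: 0.268
```

Call:
step_arm(
  increments=[
    [0.01,0,0,0,0],
    [0.01,0,0,0,0],
    [0.01,0,0,0,0],
  ],
)

```text
clock: 5.35
position: [0.4707, 0.2152, 0.1468]
ee_rot: [-0.705, 0.052, 0.706, 0.051]
ft_force: [0.2, -0.4, -1.2]
grip_width: 0.271
```

Run:
```python
from h import *
st()
for c in ("wrist","scene","side"):
    p=camera(c); print(c,found(p,(.033,.043),c),found(p,(.165,.2),c)); save(p,"a_"+c+".png")
```

```text
t 5.35 tcp [470.7 215.2 146.8] jaw -98.3 down [-0.001 -0.001 -1.   ] F [ 0.2 -0.4 -1.2] grip 0.271 q [-0.53  0.16  0.01  1.85 -0.    1.13 -2.23]
wrist {'orange': (471.6, 216.2, 57.4, 43.4, -8.3, 36.5, 1491), 'green': (623.7, 255.4, 43.2, 39.4, -8.5, 36.4, 560), 'blue': (610.2, 65.4, 50.5, 45.5, -12.5, 36.1, 1206)} {'orange': (469.9, 215.6, 41.3, 25.9, -8.5, 177.4, 6385)}
scene {'orange': (469.6, 217.6, 71.6, 43.9, -7.7, 36.1, 527), 'green': (632.4, 257.4, 71.0, 43.1, -8.8, 36.3, 787), 'blue': (616.2, 65.5, 70.3, 44.6, -14.7, 36.2, 616)} {'orange': (470.8, 215.2, 41.9, 24.9, -5.5, 177.9, 637)}
side {'orange': (469.8, 215.2, 62.7, 44.2, -8.3, 36.2, 202), 'green': (634.8, 253.3, 60.9, 44.6, -10.1, 36.1, 148), 'blue': (616.9, 62.3, 68.6, 44.0, -16.6, 36.1, 292)} {'orange': (485.2, 206.9, 35.1, 7.6, 84.2, 176.9, 58)}
```

View pics/a_wrist.png

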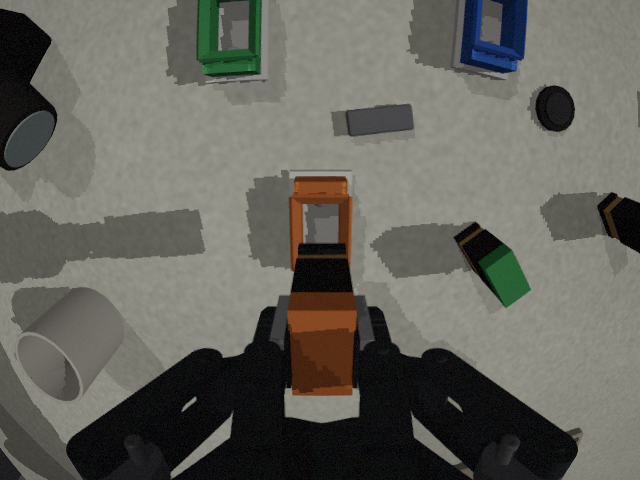

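Call:
step_arm(
  increments=[
    [0.01,0.0005,0.0005,-0.025,0],
    [0.01,0,0,-0.025,0],
    [0.01,0,0,-0.012,0],
    [0.01,0,0,-0.005,0],
    [0.01,0,0,-0.005,0],
    [0.01,0,0,-0.003,0],
    [0.01,0,0,0,0],
    [0.01,0,0,0,0],
  ],
)

```text
clock: 6.17
position: [0.472, 0.2166, 0.0735]
ee_rot: [0.706, -0.051, -0.705, -0.051]
ft_force: [0.3, -0.6, 0.3]
grip_width: 0.269
```

Run:
```python
from h import *
st()
for c in ("wrist","side"):
    p=camera(c); print(c,found(p,(.085,.125),c)); save(p,"b_"+c+".png")
a=cv2.imread("pics/b_wrist.png")[140:420,200:440];b=cv2.imread("pics/b_side.png")[130:240,210:330]
cv2.imwrite("pics/b.png",np.hstack([cv2.resize(a,(400,466)),cv2.resize(b,(400,466))]))
```

```text
t 6.17 tcp [472.  216.6  73.5] jaw -98.31 down [ 0.001  0.    -1.   ] F [ 0.3 -0.6  0.3] grip 0.269 q [-0.53  0.25  0.01  1.92 -0.    0.97 -2.23]
wrist {'orange': (471.2, 216.8, 41.6, 25.7, -8.0, 104.2, 6539)}
side {'orange': (485.7, 207.8, 28.8, 7.4, 85.1, 103.3, 54)}
```

View pics/b.png

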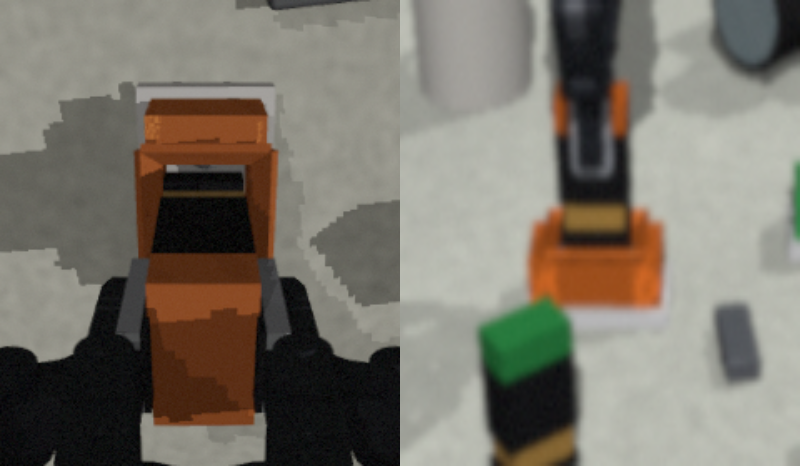

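Pack is entering the flared lips, centred, with no contact force. Now pushing.

Call:
step_arm(
  increments=[
    [0.01,0,0,-0.004,0],
    [0.01,0,0,-0.004,0],
    [0.01,0,0,-0.004,0],
    [0.01,0,0,0,0],
  ],
  force=110,
)

```text
clock: 6.6
position: [0.4713, 0.2166, 0.0602]
ee_rot: [-0.705, 0.051, 0.705, 0.051]
ft_force: [-0.1, -0.6, 1.2]
grip_width: 0.266
```

Call:
step_arm(
  increments=[
    [0.01,0,0,-0.004,0],
    [0.01,0,0,-0.004,0],
    [0.01,0,0,-0.004,0],
    [0.01,0,0,-0.003,0],
    [0.01,0,0,0,0],
  ],
)

```text
clock: 7.02
position: [0.4714, 0.2164, 0.0471]
ee_rot: [-0.705, 0.051, 0.705, 0.051]
ft_force: [-8.3, -3.3, 22.0]
grip_width: 0.264
```

Run:
```python
from h import *
st()
for c in ("wrist","scene"):
    p=camera(c); print(c,found(p,(.065,.115),c))
```

```text
t 7.02 tcp [471.4 216.4  47.1] jaw -98.31 down [-0.001 -0.    -1.   ] F [-8.3 -3.3 22. ] grip 0.264 q [-0.53  0.29  0.01  1.94 -0.    0.92 -2.23]
wrist {'orange': (470.7, 216.7, 41.1, 25.3, -8.3, 77.7, 6316), 'green': (428.6, 86.4, 42.2, 23.3, 28.4, 69.7, 498)}
scene {'orange': (472.0, 217.5, 40.2, 25.4, -8.4, 78.0, 464), 'green': (429.6, 87.2, 40.9, 23.3, 27.1, 70.1, 365), 'blue': (637.3, -263.1, 42.0, 24.9, 22.0, 69.8, 387)}
```

Call:
step_arm(
  increments=[
    [0.06,0,0,0,0],
    [0.06,0,0,0,0],
    [0.06,0,0,0,0],
    [0.06,0,0,0.02,0],
    [0.06,0,0,0.03,0],
    [0.0854,0,0,0.035,0],
    [0.0854,-0.007,-0.022,0.005,0.107],
    [0.0854,-0.007,-0.022,0,0.107],
    [0.0854,-0.007,-0.022,0,0.107],
    [0.0854,-0.007,-0.022,0,0.107],
    [0.0854,-0.007,-0.022,0,0.107],
    [0.0854,-0.007,-0.021,0,0.107],
  ],
)

```text
clock: 8.12
position: [0.429, 0.0843, 0.1355]
ee_rot: [-0.685, -0.176, 0.685, -0.176]
ft_force: [0.8, -0.2, -0.0]
grip_width: 1.001
```

Call:
step_arm(
  increments=[
    [0.0854,0,0,0,0],
    [0.0854,0,0,0,0],
    [0.0854,0,0,0,0],
  ],
)

```text
clock: 8.37
position: [0.4297, 0.0861, 0.1358]
ee_rot: [0.686, 0.174, -0.685, 0.173]
ft_force: [0.0, 1.2, -0.2]
grip_width: 1.003
```

Run:
```python
from h import *
st()
for c in ("wrist","scene"):
    p=camera(c); print(c,found(p,(.064,.085),c),found(p,(.033,.043),c))
```

```text
t 8.37 tcp [429.7  86.1 135.8] jaw -61.6 down [ 0.  0. -1.] F [ 0.   1.2 -0.2] grip 1.003 q [-0.37  0.    0.07  2.05 -0.    1.09 -1.38]
wrist {'orange': (470.4, 216.5, 40.6, 25.0, -7.3, 77.7, 3069), 'green': (428.6, 86.1, 40.2, 22.6, 29.2, 69.8, 1139)} {'orange': (469.7, 215.5, 63.0, 44.2, -6.8, 36.4, 1533), 'blue': (617.9, 63.3, 64.5, 43.9, -13.7, 36.1, 1760)}
scene {'orange': (471.1, 218.1, 41.8, 24.1, -8.0, 77.9, 568), 'green': (429.3, 86.8, 41.1, 23.1, 27.7, 70.1, 366), 'blue': (637.2, -263.2, 41.6, 24.9, 20.4, 69.7, 395)} {'orange': (473.5, 217.0, 69.1, 43.5, -8.1, 36.5, 446), 'green': (632.4, 257.5, 67.0, 43.3, -8.7, 36.2, 779), 'blue': (617.8, 65.0, 73.4, 44.2, -14.6, 36.0, 632)}
```

Call:
step_arm(
  increments=[
    [0.0854,-0.001,0,-0.03,0],
    [0.0854,0,0,-0.03,0],
    [0.0854,0,0,-0.025,0],
    [0.0854,0,0,-0.0125,0],
    [0.0854,0,0,0,0],
    [0.01,0,0,0,0],
    [0.01,0,0,0,0],
    [0.01,0,0,0,0],
    [0.01,0,0,0,0],
    [0.01,0,0,0,0],
    [0.01,0,0,0,0],
    [0.01,0,0,0,0],
  ],
)

```text
clock: 9.47
position: [0.4294, 0.0858, 0.0394]
ee_rot: [0.686, 0.174, -0.685, 0.174]
ft_force: [-1.3, -0.4, 5.8]
grip_width: 0.262
```

Call:
step_arm(
  increments=[
    [0.01,0,0,0,0],
    [0.01,0,0,0,0],
    [0.01,0,0,0.02,0],
    [0.01,0,0,0.03,0],
    [0.01,0,0,0.04,0],
    [0.01,0,0,0.04,0],
    [0.01,0,0,0,0],
    [0.01,0,0,0,0],
  ],
)

```text
clock: 10.13
position: [0.4299, 0.0859, 0.1708]
ee_rot: [0.687, 0.174, -0.684, 0.174]
ft_force: [0.1, -0.1, -1.8]
grip_width: 0.265
```

Run:
```python
from h import *
st()
for c in ("wrist","scene"):
    p=camera(c); print(c,found(p,(.165,.22),c),found(p,(.033,.043),c))
```

```text
t 10.13 tcp [429.9  85.9 170.8] jaw -61.52 down [ 0.005  0.002 -1.   ] F [ 0.1 -0.1 -1.8] grip 0.265 q [-0.37 -0.04  0.07  2.01  0.    1.16 -1.38]
wrist {'green': (429.4, 86.2, 40.8, 23.6, 28.3, 201.1, 3138)} {'orange': (470.2, 215.9, 63.9, 44.1, -8.0, 36.3, 1222), 'blue': (617.8, 63.3, 64.5, 43.6, -13.8, 36.1, 1678)}
scene {'green': (428.3, 86.9, 42.7, 22.4, 28.8, 199.7, 386)} {'orange': (472.2, 217.3, 74.0, 43.9, -7.6, 36.5, 462), 'green': (634.3, 257.1, 74.5, 43.2, -8.4, 36.3, 781), 'blue': (617.6, 64.8, 69.5, 44.5, -14.1, 36.2, 628)}
```

Call:
step_arm(
  increments=[
    [0.01,0.017,0.0142,-0.002,-0.0545],
    [0.01,0.017,0.0142,-0.002,-0.0545],
    [0.01,0.017,0.0142,-0.002,-0.0545],
    [0.01,0.017,0.0142,-0.002,-0.0545],
    [0.01,0.017,0.0142,-0.002,-0.0545],
    [0.01,0.017,0.0142,-0.002,-0.0545],
    [0.01,0.017,0.0142,-0.002,-0.0545],
    [0.01,0.017,0.0142,-0.002,-0.0545],
    [0.01,0.017,0.0142,-0.002,-0.0545],
    [0.01,0.017,0.0142,-0.002,-0.0545],
    [0.01,0.017,0.0142,-0.002,-0.0545],
    [0.01,0.017,0.0142,-0.002,-0.0545],
  ],
)

```text
clock: 11.23
position: [0.6323, 0.2562, 0.1418]
ee_rot: [-0.704, 0.057, 0.706, 0.056]
ft_force: [0.8, 0.1, -0.5]
grip_width: 0.264
```

Call:
step_arm(
  increments=[
    [0.01,0,0,0,0],
    [0.01,0,0,0,0],
    [0.01,0,0,0,0],
  ],
)

```text
clock: 11.48
position: [0.6316, 0.2551, 0.1427]
ee_rot: [-0.704, 0.056, 0.706, 0.054]
ft_force: [-0.5, -0.0, -0.9]
grip_width: 0.264
```

Run:
```python
from h import *
st()
for c in ("wrist","scene","side"):
    p=camera(c); print(c,found(p,(.165,.22),c),found(p,(.033,.043),c))
    if c=="wrist": save(p,"c.png")
```

```text
t 11.48 tcp [631.6 255.1 142.7] jaw -98.95 down [-0.002 -0.002 -1.   ] F [-0.5 -0.  -0.9] grip 0.264 q [-0.52  0.51  0.09  1.41 -0.05  1.23 -2.15]
wrist {'green': (631.5, 255.1, 40.9, 23.0, -9.5, 172.9, 2203)} {'green': (647.6, 243.8, 59.3, 30.1, 36.9, 36.4, 559), 'blue': (616.5, 64.8, 61.8, 43.6, -14.3, 36.0, 1340)}
scene {'green': (637.0, 255.3, 30.0, 24.3, -9.0, 174.0, 508)} {'orange': (470.6, 204.0, 58.8, 17.2, -7.3, 36.7, 176), 'green': (633.9, 257.2, 62.5, 43.1, -8.5, 36.4, 598), 'blue': (614.9, 65.6, 69.2, 44.4, -14.5, 36.1, 643)}
side {} {'orange': (470.8, 213.8, 70.0, 44.8, -7.3, 36.4, 177), 'green': (632.7, 253.3, 59.7, 45.0, -5.6, 36.0, 152), 'blue': (617.3, 61.9, 65.4, 43.5, -13.5, 36.2, 282)}
```

View pics/c.png

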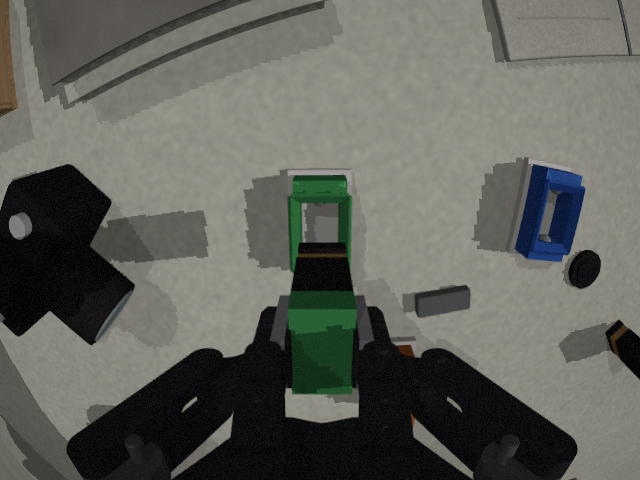

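The wrist view matches the orange case: dock lips at columns 290–351 and the pack centred on column 322.

Call:
step_arm(
  increments=[
    [0.01,0.0005,0,-0.025,0],
    [0.01,0,0,-0.025,0],
    [0.01,0,0,-0.01,0],
    [0.01,0,0,-0.005,0],
    [0.01,0,0,-0.004,0],
    [0.01,0,0,0,0],
    [0.01,0,0,0,0],
  ],
)

```text
clock: 12.22
position: [0.6336, 0.2561, 0.0766]
ee_rot: [0.705, -0.055, -0.704, -0.056]
ft_force: [0.2, -0.1, -1.5]
grip_width: 0.264
```

Run:
```python
from h import *
st()
for c in ("wrist","side"):
    p=camera(c); print(c,found(p,(.085,.125),c)); save(p,"d_"+c+".png")
a=cv2.imread("pics/d_wrist.png")[140:420,200:440];b=cv2.imread("pics/d_side.png")[110:220,290:410]
cv2.imwrite("pics/d.png",np.hstack([cv2.resize(a,(400,466)),cv2.resize(b,(400,466))]))
```

```text
t 12.22 tcp [633.6 256.1  76.6] jaw -98.98 down [ 0.001  0.001 -1.   ] F [ 0.2 -0.1 -1.5] grip 0.264 q [-0.51  0.57  0.09  1.46 -0.05  1.11 -2.14]
wrist {'green': (636.2, 256.0, 35.1, 23.6, -9.4, 106.6, 2519)}
side {}
```

View pics/d.png

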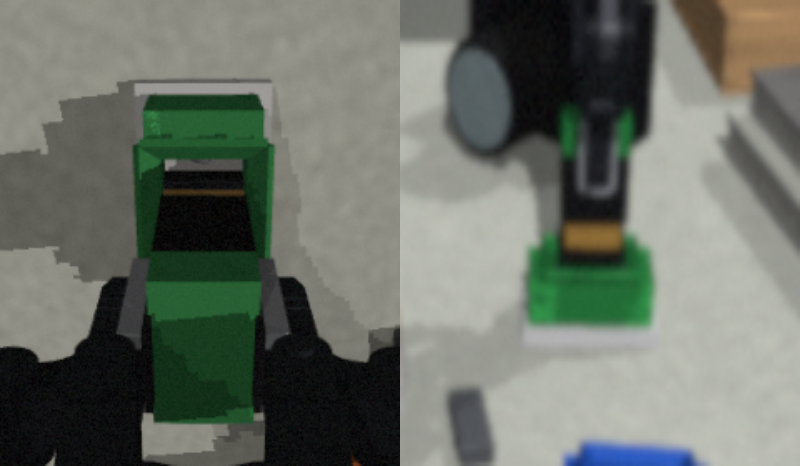

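Call:
step_arm(
  increments=[
    [0.01,0,0,-0.005,0],
    [0.01,0,0,-0.005,0],
    [0.01,0,0,-0.005,0],
    [0.01,0,0,0,0],
  ],
)

```text
clock: 12.65
position: [0.6328, 0.256, 0.0594]
ee_rot: [-0.705, 0.055, 0.705, 0.055]
ft_force: [1.0, -0.2, -1.3]
grip_width: 0.263
```

Call:
step_arm(
  increments=[
    [0.01,0,0,-0.004,0],
    [0.01,0,0,-0.004,0],
    [0.01,0,0,-0.004,0],
    [0.01,0,0,-0.003,0],
    [0.01,0,0,0,0],
  ],
)

```text
clock: 13.07
position: [0.6329, 0.2558, 0.0475]
ee_rot: [-0.705, 0.055, 0.705, 0.055]
ft_force: [-9.9, -3.7, 22.1]
grip_width: 0.263
```

Run:
```python
from h import *
st()
for c in ("wrist","scene"):
    p=camera(c); print(c,found(p,(.065,.115),c))
```

```text
t 13.07 tcp [632.9 255.8  47.5] jaw -98.99 down [-0.  0. -1.] F [-9.9 -3.7 22.1] grip 0.263 q [-0.51  0.6   0.08  1.48 -0.06  1.06 -2.14]
wrist {'green': (632.6, 256.3, 40.7, 24.0, -9.5, 77.7, 2701)}
scene {'green': (641.6, 255.7, 24.2, 22.6, 80.5, 78.1, 332), 'blue': (637.1, -263.0, 41.4, 24.8, 21.9, 69.8, 394)}
```

Call:
step_arm(
  increments=[
    [0.06,0,0,0,0],
    [0.06,0,0,0,0],
    [0.06,0,0,0,0],
    [0.06,0,0,0.02,0],
    [0.06,0,0,0.03,0],
    [0.0854,0,0,0.035,0],
    [0.0854,0,-0.03,0.005,0.03],
    [0.0854,0,-0.035,0,0.03],
    [0.0854,0,-0.035,0,0.03],
    [0.0854,0,-0.035,0,0.03],
    [0.0854,0,-0.035,0,0.03],
    [0.0854,0,-0.035,0,0.03],
  ],
)

```text
clock: 14.17
position: [0.6326, 0.0493, 0.1349]
ee_rot: [-0.707, -0.009, 0.707, -0.009]
ft_force: [-0.0, 0.2, 0.7]
grip_width: 0.997
```

Call:
step_arm(
  increments=[
    [0.0854,0,-0.035,0,0.04],
    [0.0854,0,-0.035,0,0.04],
    [0.0854,0,-0.035,0,0.04],
    [0.0854,0,-0.035,0,0.04],
    [0.0854,0.001,-0.035,0,0.04],
    [0.0854,0.001,-0.035,0,0.04],
    [0.0854,0.001,-0.035,0,0.04],
    [0.0854,0.001,-0.035,0,0.04],
    [0.0854,0,-0.035,0,0.04],
    [0.0854,0,0,0,0],
    [0.0854,0,0,0,0],
    [0.0854,0,0,0,0],
  ],
)

```text
clock: 15.17
position: [0.6369, -0.2637, 0.1347]
ee_rot: [-0.694, -0.135, 0.694, -0.134]
ft_force: [0.2, 0.4, -0.3]
grip_width: 0.998
```

Run:
```python
from h import *
st()
for c in ("wrist","scene"):
    p=camera(c); print(c,found(p,(.064,.085),c),found(p,(.033,.043),c))
```

```text
t 15.17 tcp [ 636.9 -263.7  134.7] jaw -68.06 down [-0.001  0.001 -1.   ] F [ 0.2  0.4 -0.3] grip 0.998 q [ 0.21  0.53  0.17  1.4  -0.09  1.22 -0.8 ]
wrist {'blue': (636.8, -265.1, 40.2, 23.4, 21.8, 69.8, 2457)} {}
scene {'orange': (470.9, 218.1, 42.2, 24.3, -8.1, 77.8, 573), 'green': (632.3, 257.4, 40.5, 23.4, -10.6, 78.2, 629), 'blue': (637.2, -263.7, 42.1, 26.4, 23.6, 69.8, 403)} {'orange': (472.6, 217.2, 73.0, 43.7, -8.0, 36.4, 460), 'green': (637.6, 257.6, 65.8, 41.3, -8.2, 36.8, 198), 'blue': (615.3, 65.6, 69.2, 44.5, -14.5, 36.1, 637)}
```

Call:
step_arm(
  increments=[
    [0.0854,0,-0.001,-0.03,0],
    [0.0854,0,0,-0.03,0],
    [0.0854,0,0,-0.025,0],
    [0.0854,0,0,-0.0115,0],
    [0.0854,0,0,0,0],
    [0.01,0,0,0,0],
    [0.01,0,0,0,0],
    [0.01,0,0,0,0],
    [0.01,0,0,0,0],
    [0.01,0,0,0,0],
    [0.01,0,0,0,0],
    [0.01,0,0,0,0],
  ],
)

```text
clock: 16.27
position: [0.6378, -0.2654, 0.0402]
ee_rot: [0.695, 0.134, -0.693, 0.135]
ft_force: [-0.0, 0.4, 5.3]
grip_width: 0.265
```

Call:
step_arm(
  increments=[
    [0.01,0,0,0,0],
    [0.01,0,0,0,0],
    [0.01,0,0,0.02,0],
    [0.01,0,0,0.03,0],
    [0.01,0,0,0.03,0],
    [0.01,0,0,0.03,0],
    [0.01,0,0,0,0],
    [0.01,0,0,0,0],
  ],
)

```text
clock: 16.93
position: [0.638, -0.2655, 0.1511]
ee_rot: [0.695, 0.134, -0.693, 0.135]
ft_force: [-0.0, 0.3, -1.4]
grip_width: 0.259
```

Run:
```python
from h import *
st()
for c in ("wrist","scene"):
    p=camera(c); print(c,found(p,(.165,.22),c),found(p,(.033,.043),c))
```

```text
t 16.93 tcp [ 638.  -265.5  151.1] jaw -68.04 down [ 0.004 -0.001 -1.   ] F [-0.   0.3 -1.4] grip 0.259 q [ 0.21  0.52  0.18  1.38 -0.09  1.25 -0.8 ]
wrist {'blue': (637.2, -265.4, 41.4, 25.0, 21.0, 180.5, 6333)} {'blue': (629.5, 44.0, 25.5, 15.2, -11.8, 36.8, 102)}
scene {'blue': (647.8, -264.3, 40.1, 22.6, 67.6, 178.1, 326)} {'orange': (471.1, 217.4, 72.5, 44.1, -7.6, 36.6, 443), 'green': (660.3, 251.1, 44.8, 18.1, 55.1, 36.5, 132), 'blue': (618.2, 64.7, 73.2, 44.6, -14.1, 36.1, 636)}
```

Call:
step_arm(
  increments=[
    [0.01,-0.0017,0.0274,0,-0.053],
    [0.01,-0.0017,0.0274,0,-0.053],
    [0.01,-0.0017,0.0274,0,-0.053],
    [0.01,-0.0017,0.0274,0,-0.053],
    [0.01,-0.0017,0.0274,0,-0.053],
    [0.01,-0.0017,0.0274,0,-0.053],
    [0.01,-0.0017,0.0274,0,-0.053],
    [0.01,-0.0017,0.0274,0,-0.053],
    [0.01,-0.0017,0.0274,0,-0.053],
    [0.01,-0.0017,0.0274,0,-0.053],
    [0.01,-0.0017,0.0274,0,-0.053],
    [0.01,-0.0017,0.0274,0,-0.053],
  ],
)

```text
clock: 18.03
position: [0.6154, 0.0649, 0.1471]
ee_rot: [-0.7, 0.09, 0.702, 0.09]
ft_force: [1.0, 0.5, -1.0]
grip_width: 0.261
```

Call:
step_arm(
  increments=[
    [0.01,0,0,0,0],
    [0.01,0,0,0,0],
    [0.01,0,0,-0.025,0],
    [0.01,0,0,-0.02,0],
    [0.01,0,0,0,0],
    [0.01,0,0,0,0],
  ],
)

```text
clock: 18.53
position: [0.6156, 0.0623, 0.1025]
ee_rot: [-0.7, 0.09, 0.703, 0.089]
ft_force: [0.1, 0.2, 0.7]
grip_width: 0.263
```

Run:
```python
from h import *
st()
for c in ("wrist","side"):
    p=camera(c); print(c,found(p,(.12,.16),c),found(p,(.033,.043),c)); save(p,"e_"+c+".png")
a=cv2.imread("pics/e_wrist.png")[140:420,200:440];b=cv2.imread("pics/e_side.png")[150:260,300:420]
cv2.imwrite("pics/e.png",np.hstack([cv2.resize(a,(400,466)),cv2.resize(b,(400,466))]))
```

```text
t 18.53 tcp [615.6  62.3 102.5] jaw -104.54 down [-0.003 -0.001 -1.   ] F [0.1 0.2 0.7] grip 0.263 q [-0.3   0.42  0.16  1.63 -0.07  1.1  -1.95]
wrist {'blue': (614.8, 62.7, 41.3, 24.9, -14.0, 132.0, 6205)} {'orange': (469.7, 197.1, 22.1, 6.7, -14.0, 36.5, 65), 'green': (661.0, 253.1, 22.0, 3.2, 81.5, 37.1, 51), 'blue': (618.9, 62.8, 56.4, 43.9, -14.0, 36.3, 2105)}
side {'blue': (596.5, 50.1, 55.9, 7.9, 78.2, 132.6, 77)} {'orange': (468.2, 213.8, 64.7, 43.8, -7.0, 36.5, 180), 'green': (610.0, 250.8, 48.3, 29.9, -64.4, 36.1, 57), 'blue': (617.3, 61.6, 68.0, 44.7, -15.2, 36.0, 287)}
```

View pics/e.png

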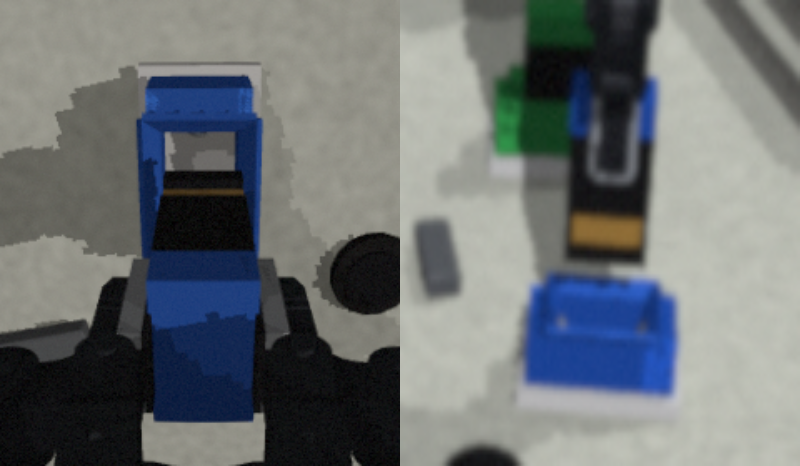

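Call:
step_arm(
  increments=[
    [0.01,0.0005,0.0005,-0.01,0],
    [0.01,0,0,-0.01,0],
    [0.01,0,0,-0.007,0],
    [0.01,0,0,0,0],
    [0.01,0,0,0,0],
  ],
)

```text
clock: 19.05
position: [0.6167, 0.0642, 0.0761]
ee_rot: [-0.701, 0.089, 0.702, 0.089]
ft_force: [-0.4, -0.1, -1.1]
grip_width: 0.262
```

Run:
```python
from h import *
st()
p=camera("wrist"); print(found(p,(.085,.125),"wrist")); save(p,"f_wrist.png")
p=camera("side"); save(p,"f_side.png")
a=cv2.imread("pics/f_wrist.png")[140:420,200:440];b=cv2.imread("pics/f_side.png")[170:280,300:420]
cv2.imwrite("pics/f.png",np.hstack([cv2.resize(a,(400,466)),cv2.resize(b,(400,466))]))
```

```text
t 19.05 tcp [616.7  64.2  76.1] jaw -104.48 down [-0.001 -0.    -1.   ] F [-0.4 -0.1 -1.1] grip 0.262 q [-0.3   0.45  0.15  1.65 -0.08  1.05 -1.95]
{'blue': (616.1, 64.7, 41.4, 24.9, -14.9, 105.6, 6321)}
```

View pics/f.png

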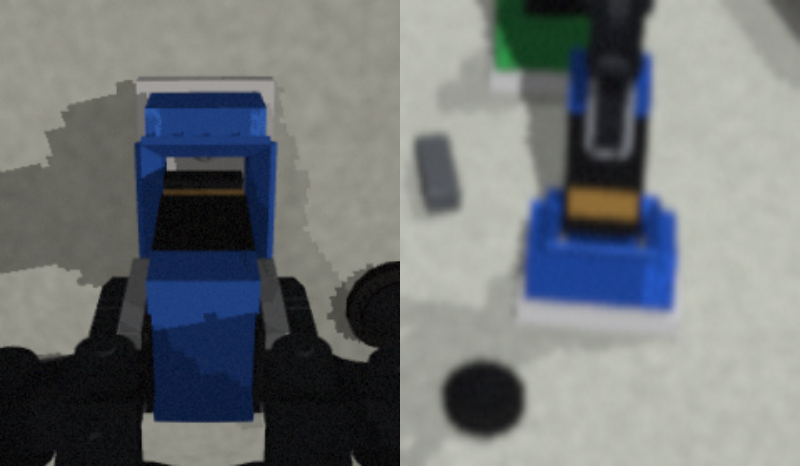

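Centred just as the others were, so I'm pushing home.

Call:
step_arm(
  increments=[
    [0.01,0,0,-0.005,0],
    [0.01,0,0,-0.005,0],
    [0.01,0,0,-0.004,0],
    [0.01,0,0,0,0],
  ],
)

```text
clock: 19.48
position: [0.6171, 0.0643, 0.0622]
ee_rot: [-0.701, 0.089, 0.702, 0.089]
ft_force: [1.5, -0.1, -0.9]
grip_width: 0.268
```

Call:
step_arm(
  increments=[
    [0.01,0,0,-0.004,0],
    [0.01,0,0,-0.004,0],
    [0.01,0,0,-0.004,0],
    [0.01,0,0,-0.003,0],
    [0.01,0,0,0,0],
  ],
)

```text
clock: 19.9
position: [0.6169, 0.0642, 0.0482]
ee_rot: [-0.701, 0.089, 0.702, 0.089]
ft_force: [-4.1, -0.6, 8.8]
grip_width: 0.261
```

Run:
```python
from h import *
st()
for c in ("wrist","scene"):
    p=camera(c); print(c,found(p,(.065,.115),c))
```

```text
t 19.9 tcp [616.9  64.2  48.2] jaw -104.48 down [-0.001 -0.    -1.   ] F [-4.1 -0.6  8.8] grip 0.261 q [-0.29  0.48  0.15  1.67 -0.08  1.   -1.94]
wrist {'green': (619.2, 250.9, 27.0, 12.7, -47.4, 77.9, 191), 'blue': (616.3, 64.8, 41.3, 25.0, -15.2, 77.7, 6285)}
scene {'orange': (471.3, 218.2, 43.3, 24.0, -8.0, 78.0, 572), 'green': (632.8, 257.2, 40.7, 23.7, -10.4, 78.2, 634), 'blue': (627.0, 63.8, 24.9, 19.6, 73.9, 77.5, 249)}
```

Top at 77.7 mm, but the force is lower than for the others (8.8 N), so I'll press 1 mm more, then release and lift.

Call:
step_arm(
  increments=[
    [0.01,0,0,-0.0015,0],
    [0.01,0,0,0,0],
    [0.06,0,0,0,0],
    [0.06,0,0,0,0],
    [0.06,0,0,0,0],
    [0.06,0,0,0.02,0],
    [0.06,0,0,0.03,0],
    [0.06,0,0,0.035,0],
    [0.06,0,0,0.035,0],
    [0.06,0,-0.03,0.035,0],
    [0.06,0,-0.03,0,0],
    [0.06,0,-0.03,0,0],
  ],
)

```text
clock: 21.0
position: [0.6182, -0.0234, 0.2002]
ee_rot: [0.703, -0.088, -0.7, -0.089]
ft_force: [0.6, -0.7, -0.5]
grip_width: 0.705
```

Call:
step_arm(
  increments=[
    [0.06,0,-0.03,0,0],
    [0.06,0,-0.03,0,0],
    [0.06,0,0,0,0],
    [0.06,0,0,0,0],
  ],
)

```text
clock: 21.33
position: [0.6167, -0.0853, 0.1975]
ee_rot: [-0.701, 0.091, 0.702, 0.09]
ft_force: [-0.4, 0.0, -0.2]
grip_width: 0.704
```

Run:
```python
from h import *
st()
for c in ("wrist","scene","side"):
    p=camera(c); print(c,found(p,(.064,.115),c)); 
    P=wcloud(p) if c=="wrist" else cloud(p)
    for r in regions_of(p,"pack_black1")[:3]:
        q=P[r["region"]]; q=q[(q[:,2]>.066)&(q[:,2]<.075)]
        if len(q)>30:
            print("black",round(r["p"],2),np.round(cv2.minAreaRect((q[:,:2]*1000).astype(np.float32)),1) if 0 else cv2.minAreaRect((q[:,:2]*1000).astype(np.float32)))
    if c=="side": save(p,"g.png")
```

```text
t 21.33 tcp [616.7 -85.3 197.5] jaw -104.7 down [-0.001 -0.001 -1.   ] F [-0.4  0.  -0.2] grip 0.704 q [-0.12  0.35  0.24  1.53 -0.08  1.28 -1.7 ]
wrist {'orange': (488.8, 219.6, 21.3, 9.6, -63.0, 74.5, 118), 'green': (632.3, 255.7, 38.3, 25.6, -5.5, 78.0, 267), 'blue': (616.5, 64.2, 40.3, 24.9, -14.1, 77.6, 1285)}
black 0.62 ((437.9311218261719, -262.93890380859375), (26.573938369750977, 41.29139709472656), 56.29139709472656)
black 0.44 ((635.8033447265625, 246.8417510986328), (46.30195236206055, 22.933019638061523), 21.5450496673584)
scene {'orange': (471.1, 218.2, 41.4, 24.2, -8.1, 77.9, 571), 'green': (632.3, 257.5, 39.9, 23.5, -10.2, 78.2, 551), 'blue': (616.9, 66.6, 41.4, 24.8, -14.6, 77.8, 625)}
side {'orange': (471.1, 214.5, 36.4, 24.0, -8.8, 76.2, 236), 'green': (630.9, 252.9, 32.0, 21.6, -9.9, 75.8, 165), 'blue': (615.5, 63.0, 35.6, 24.4, -17.2, 77.2, 296)}
black 0.64 ((439.36810302734375, -74.75372314453125), (41.6485481262207, 27.522369384765625), 30.17208480834961)
black 0.59 ((437.79705810546875, -263.045654296875), (25.545326232910156, 40.96159744262695), 56.45030212402344)
```

View pics/g.png

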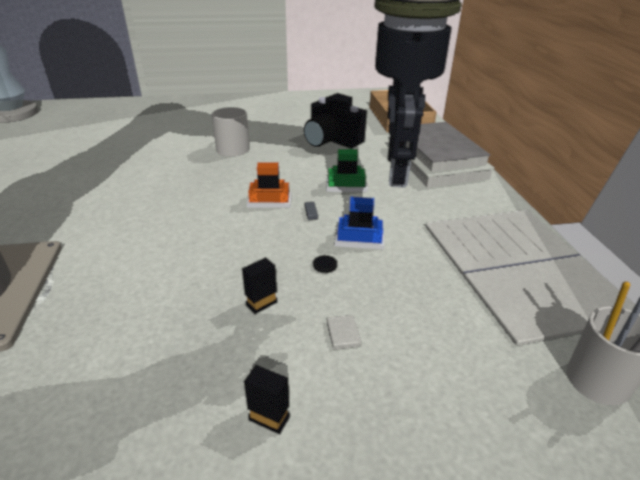

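The side view shows all three coloured packs in their own docks, at (268,183), (347,170) and (360,220). The black packs are unmoved and the arm is clear.

```bash
python3 -c "
from h import *
print(ticket.hand_in())"
```

```text
the job is handed in; nothing more can be done
None
```

All three coloured packs are pushed fully home in the docks of their own colour. I handed the job in with the clock at about 21.5 s, well inside the 96 s limit.

- **Seating:** the cap tops stand 77.6–78.2 mm high in the scene camera (wrist agrees where it saw the whole cap), against 78 mm for a pack on the pocket floor. The side camera read 75.8–77.2 mm for the same caps, at long range.
- **Centring and yaw:** each pack lies within about 1–2 mm and 2° of its dock.
- **Blue pack:** its first push ended at only 8.8 N, against about 22 N for the other two, although the height already read home. I pressed it about 1.5 mm further before letting go. It still stood at 77.6–77.8 mm afterwards.
- **Black packs:** both still stand within about 2 mm of where they started.
- **Robot:** the gripper is clear of everything.
- **Camera disagreement:** the scene and side cameras differ by 2–5 mm in y throughout. I worked from the wrist camera, which lies between them.

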